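# Swing the desk lamp aside and stand the fallen bottle up in its lane

### The job

On the ward desk a lamp arm is in the way over the lane of small bottles. Push the lamp arm gently aside, away from the lane, all the way round until it rests against its stop; then stand the fallen bottle upright on its base in the lane, in the gap where it lies. Leave the standing bottles and everything else on the desk where they are, and leave the lamp against its stop.

Things in the scene. Friction and masses are not known exactly. Their poses are not given: they have to be found in the camera images.
- lane: Shallow grey plastic tray forming a lane 490 mm long (its own y, from -265 to +225 mm) and 64 mm wide inside (its x). Its floor is 4 mm thick; side rims are 4 mm thick with tops 10 mm above the desk; end rims 16 mm high. Origin: on the desk, under the middle of the lane's width, in the gap between the standing bottles; z up.
- fallen: White bottle lying along the gap in the lane, cap towards the lane's +y. 110 mm tall, body 54 mm across up to 68 mm from the base, then a shoulder; the grey cap at the top is 30 mm across and 24 mm long (86 to 110 mm from the base). About 0.12 kg. Origin: centre of the base's underside; its z axis runs from base to cap.
- stand_a: White standing bottle in the lane, 97 mm tall, 54 mm across. Origin: centre of its underside, z up.
- stand_b: White standing bottle in the lane, 93 mm tall, 54 mm across. Origin: centre of its underside, z up.
- stand_c: White standing bottle in the lane, 90 mm tall, 50 mm across. Origin: centre of its underside, z up.
- lamp_arm (a joint): Angle of the lamp arm about its upright pivot: it turns clockwise seen from above as the value grows, from 0 to its stop at 1.75 rad; the friction is stiff and it stays where it is left. At the start it hangs over the lane.
- lamp_pivot (a point): Point on the upright pivot axis of the lamp arm, at the mid-height of the arm (205 mm above the desk). The post below is 20 mm across and the foot 120 mm across.
- lamp_mid (a point): Point on the centre line of the lamp's bar, 180 mm out from the pivot. The bar is 18 mm wide and 20 mm high, level, and runs from the pivot to 217 mm; from there to 327 mm it carries a flat light panel 70 mm wide and 14 mm thick.
- mug: White mug, 80 mm across, 95 mm tall; origin: centre of its underside. Not part of the job.
- pilljar: Amber jar with white cap, 52 mm across, 75 mm tall; origin: centre of its underside. Not part of the job.
- stapler: Stapler 130 x 36 x 42 mm; origin: centre of its underside. Not part of the job.
- punch: Hole punch 90 x 110 x 50 mm; origin: centre of its underside. Not part of the job.
- lamp: The lamp's fixed foot and post with the arm they carry. Origin: centre of the foot's underside, on the desk.
Things that resemble listed ones, but are neither listed nor needed, are in the scene too. What is shaped like the fallen but blue is not meant.

How it is judged:
On the way, in this order (a step that is already met when the one before it is completed fails the run):
1. the lamp arm has been swung off the lane to its stop (value of joint lamp_arm above 1.67 rad), for 0.2 s.
2. the fallen bottle stands upright in the gap of the lane (angle between fallen's own z axis and vertical below 0.1 rad and z of fallen in the frame of lane between -0.002 and 0.01 m and x of fallen in the frame of lane between -0.013 and 0.013 m and y of fallen in the frame of lane between -0.125 and 0.155 m and linear speed of fallen below 0.02 m/s and angular speed of fallen below 0.2 rad/s), for 0.2 s.
At the end, for the whole second after the job is handed in: The lamp arm rests within 0.08 rad of its stop (joint above 1.67); the fallen bottle stands at rest on the lane's floor, within 0.1 rad of upright, within 13 mm of the lane's middle line and in the gap (its origin between -125 and +155 mm along the lane); the three other bottles still stand upright (all of step 2 and value of joint lamp_arm above 1.67 rad and velocity of joint lamp_arm below 0.05 rad/s and angle between each of stand_a, stand_b, stand_c's own z axis and vertical below 0.1 rad); the robot touches nothing.
It fails at once if the lamp is swung violently (faster than 2.5 rad/s) (velocity of joint lamp_arm above 2.5 rad/s).
It fails at once if the lamp arm is pushed with more than 40 N (contact force between any of the arm, the fingers and lamp above 40 N).
It fails at once if a standing bottle is moved more than 25 mm or tipped over (distance of any of stand_a, stand_b, stand_c from where it was at the start of the episode above 0.025 m or angle between any of stand_a, stand_b, stand_c's own z axis and vertical above 0.5 rad).
It fails at once if the mug, jar, stapler or punch is moved more than 25 mm (distance of any of mug, pilljar, stapler, punch from where it was at the start of the episode above 0.025 m).
It also fails if it takes over 61 s, if anything falls off the work surface, if the arm or the gripper's body presses on something with over 40 N, if the wrist force passes 120 N, or if a joint passes its speed limit or range.

### The arm

A 7-joint arm with a two-finger parallel gripper is mounted at the origin on the work surface. World frame = base frame: x ahead of the robot, y to its left, z up, the work surface at z = 0. Lengths are in m, angles in rad, forces in N, time in s.
With the tool pointing down it reaches from about 0.4 to 0.9 m from the base axis. Payload 5.5 kg.
Tool frame: the origin (TCP) lies at the very end of the fingers, on their centre line; the grasp point (between the pads) lies 19 mm behind it (env.grip_point_offset is the distance from the TCP to the grasp point, in m); z points along the fingers, y is the line along which they close (so a half turn about z gives the same grasp; the last joint's range is limited). The gripper opens to 85 mm and grips with 20 to 120 N. Pads are 22 mm wide; open, the fingers measure 114 mm over their backs; the gripper's body (76 mm by 85 mm) begins 54 mm behind the grasp point. The pads swing forward as they close: fully open they stand 13 mm farther back than shut.
Start: joints at [-1.08, 0.501, -0.427, 1.55, 0.221, 1.138, -0.21], TCP at [0.147, 0.633, 0.194] pointing down, gripper open.
Joint ranges: [-2.88, 2.88], [-0.31, 2.03], [-1.54, 1.56], [0.2, 2.42], [-1.41, 4.55], [0.19, 2.02], [-2.57, 2.57]. Speed limits (rad/s): [2.57, 2.57, 3.14, 3.14, 3.14, 3.14, 3.14].

### API

Orientations are given as a rotation vector (axis times angle).
In Python, from rig import env, vision, workorder gives the robot as it stands. The module is installed in compiled form; this text tells all that it offers.
- The arm moves only by the shell command python3 -m creep 'ROWS' [FORCE]. ROWS is JSON, a list of rows, each a list of 5 numbers: the opening, from 0 (shut) to 1 (fully open), then the shift along the world's x, y, z each as a share of 15 cm, from -1 to 1, then the turn about the world's z as a share of 60 degrees, from -1 to 1. A call has exactly 10 rows; each row is the pose to reach, as a shift and turn from the pose commanded when the call began; what a row does not reach only later rows make up. A row lasts 1/12 s, in which the tool goes at most 41.7 mm and 7.16 degrees, less where a joint would pass 70% of its speed; a pose out of reach is approached as far as the arm can. A call with a number of a shift or a turn outside -1 to 1 is refused whole. A call with a gripper value outside its range is refused whole. The fingers move at their own pace and stop on an object; FORCE is the grip in N (left out, the last holds). Time passes only in rows, so rows that repeat a pose let the fingers close, or fill a call up. It gives the time, the measured TCP pose, the force, the opening and the grip force at its end, in the units of the state.
- env.sense(): the state, without advancing time (a new reading comes with each control period).
- vision.get_image(name): name is "side" or "top"; returns the picture (400x640x3 uint8, red, green, blue); there is no depth.
- vision.calibration(name): a dict with "mtx" (3x3 intrinsics, pixels), "world_from_camera" (4x4, takes a point from camera to world coordinates). Camera axes: x right, y down, z forward; pixel columns grow to the right and rows downward; lengths in m; the calibration is good to about 2 mm. A picture is of the moment at which its call begins. calibration takes no time and is no camera call.
- workorder.close_job(): hands the job in; it is judged then, once.
The state is a dict: "t": time; "joint_pos": joint angles; "joint_vel": joint speeds; "joint_efforts": joint torques, N m; "tcp_pos": TCP position; "tcp_rot": TCP orientation; "contact_force": force on the tool from outside, world axes, zero at the start; "ft_torque": the same for the moment, N m; "opening": opening from 0.0 (shut) to 1.0 (fully open); "finger_force": force on a finger pad.
Only numpy, scipy, OpenCV 4.12 (cv2) and the standard library are available. Lean on these libraries where they do the work, as an engineer would, in place of code of your own. Each camera call takes 0.05 s, during which the arm holds its last target. There are 200 camera calls.

## Working session

There is one attempt and no reset: what is moved stays moved. The work goes in short steps, Python scripts to look and compute and a shell command to move; the robot and the scene stay as the last step left them, time stands still between calls to the robot, and variables do not carry over. Pictures are saved under pics/ and viewed, at most 10 in all, crops included, and the job is handed in when it is done.

```bash
mkdir -p pics
cat > h.py <<'E'
from rig import env, vision
import cv2, numpy as np
def cal(n):
    c=vision.calibration(n); return np.array(c["mtx"]),np.array(c["world_from_camera"])
def ray(n,u,v,z):
    K,T=cal(n); d=T[:3,:3]@np.linalg.inv(K)@np.array([u,v,1.]); o=T[:3,3]
    return (o+d*(z-o[2])/d[2]).round(4)
def proj(n,p):
    K,T=cal(n); q=K@(np.linalg.inv(T)@np.append(p,1))[:3]; return (q[:2]/q[2]).round(1)
def tri(a,b):
    A=[];B=[]
    for n,(u,v) in (("top",a),("side",b)):
        K,T=cal(n); d=T[:3,:3]@np.linalg.inv(K)@np.array([u,v,1.]); d/=np.linalg.norm(d)
        P=np.eye(3)-np.outer(d,d); A.append(P);B.append(P@T[:3,3])
    return np.linalg.lstsq(np.vstack(A),np.hstack(B),rcond=None)[0].round(4)
def snap(n,f):
    im=vision.get_image(n); cv2.imwrite("pics/"+f,cv2.cvtColor(im,cv2.COLOR_RGB2BGR)); return im
E
python3 - <<'E'
from h import *
snap("top","t1.png");snap("side","s1.png")
for n in("top","side"):print(cal(n))
print(env.sense(),env.grip_point_offset)
E
```

```text
(array([[403.65058427,   0.        , 313.51479929],
       [  0.        , 403.65058427, 196.35871174],
       [  0.        ,   0.        ,   1.        ]]), array([[ 0.01856928, -0.9845898 ,  0.17389105,  0.34174156],
       [-0.99980736, -0.01939202, -0.0030334 ,  0.06997358],
       [ 0.00635876, -0.17380122, -0.98476022,  1.3415938 ],
       [ 0.        ,  0.        ,  0.        ,  1.        ]]))
(array([[411.35695447,   0.        , 311.71959637],
       [  0.        , 411.35695447, 204.31673832],
       [  0.        ,   0.        ,   1.        ]]), array([[ 0.97022307, -0.15440192,  0.18662056,  0.33109078],
       [-0.24164323, -0.56420491,  0.78948171, -0.95904136],
       [-0.01660525, -0.81106897, -0.5847148 ,  0.91805511],
       [ 0.        ,  0.        ,  0.        ,  1.        ]]))
{'t': 0.1, 'joint_pos': array([-1.0798133 ,  0.5017517 , -0.426822  ,  1.55136055,  0.2207851 ,
        1.13830032, -0.21030862]), 'joint_vel': array([ 0.00044714, -0.00360902, -0.00147183, -0.00158263,  0.00016971,
       -0.00107886,  0.00132122]), 'joint_efforts': array([-1.04668894e-02, -5.70815849e+01, -5.83784446e+00, -2.81748766e+01,
        1.06570669e-02,  5.56295869e-03, -1.40215839e-07]), 'tcp_pos': array([0.14664529, 0.63252309, 0.19305962]), 'tcp_rot': array([-3.56919154e-01, -3.12096993e+00,  2.74260624e-03]), 'contact_force': array([-0.10970421,  0.33568019,  0.07792721]), 'ft_torque': array([-0.0554436 ,  0.0251553 , -0.01540987]), 'finger_force': 0.0, 'opening': 1.0030299329313812} 0.0187
```

View pics/t1.png

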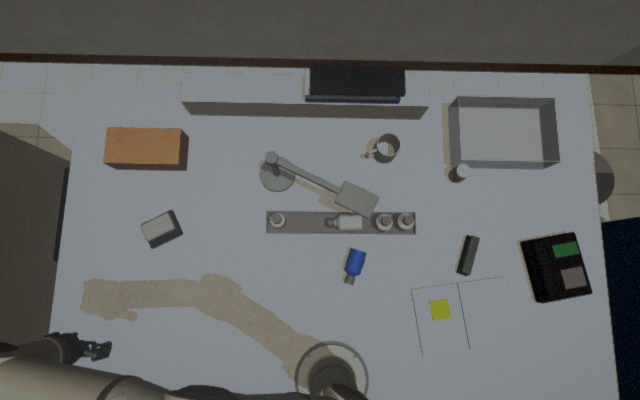

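View pics/s1.png

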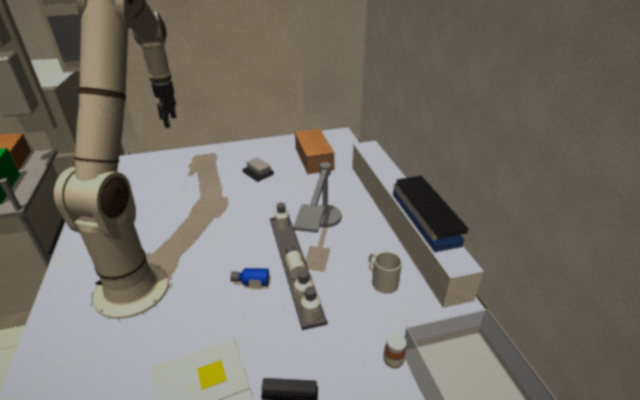

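The top view has the lamp pivot at (271,157), with its panel at (357,197). The lane spans columns 267–415 around row 222. In it, stand_a is at 277, the fallen bottle at 328–362 with its cap on the left, and two standing bottles at 385 and 405. The side view agrees. Next I'll enlarge a crop to get finer positions.

Run:
```python
from h import *
im=cv2.imread("pics/t1.png")[140:245,250:425]
cv2.imwrite("pics/t1c.png",cv2.resize(im,None,fx=4.5,fy=4.5,interpolation=cv2.INTER_CUBIC))
print("pivot",ray("top",271,157,.215),tri((271,157),(325,166)))
print("panel",ray("top",357,197,.205))
for u,v in((267,222),(415,222)):print("lane end",ray("top",u,v,.012))
hsv=cv2.cvtColor(cv2.imread("pics/t1.png"),cv2.COLOR_BGR2HSV)
m=((hsv[...,2]>150)).astype(np.uint8)[212:234,320:375]
ys,xs=np.nonzero(m);print(len(xs),xs.min()+320,xs.max()+320,ys.min()+212,ys.max()+212)
```

```text
pivot [0.6534 0.1911 0.215 ] [0.6523 0.1912 0.2155]
panel [ 0.543  -0.0579  0.205 ]
lane end [0.4874 0.218  0.012 ]
lane end [ 0.4969 -0.2719  0.012 ]Traceback (most recent call last):
  File "<stdin>", line 9, in <module>
    return umr_minimum(a, axis, None, out, keepdims, initial, where)
ValueError: zero-size array to reduction operation minimum which has no identity
```

View pics/t1c.png

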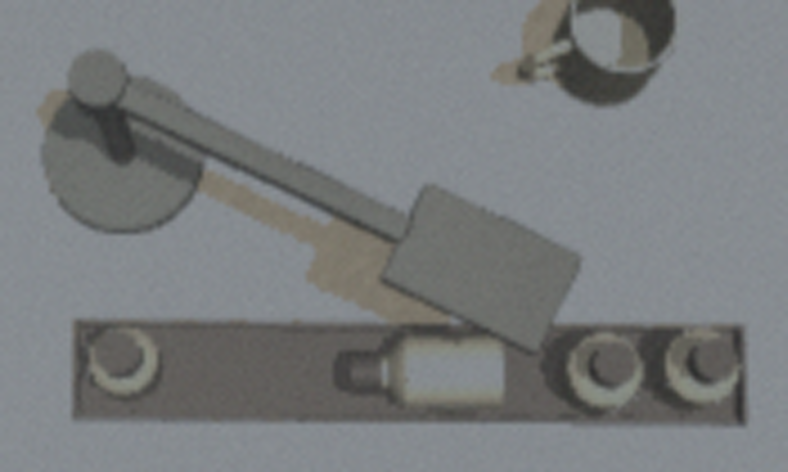

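The lane's length (490 mm) and the distance from pivot to panel (272 mm) both match the given sizes. The pivot is at (0.653, 0.191). I'll travel over the lamp with the gripper shut and turn it to the lane on the way.

```bash
python3 - <<'E'
from h import *
L=ray("top",267,222.2,.012);R=ray("top",415,223.2,.012);print(L,R)
print("cap end",ray("top",324.4,222.5,.031),"base",ray("top",361.8,222.3,.031))
print("stand_b cap",ray("top",250+608/4.5,140+367/4.5,.093),"mug handle",ray("top",362,156,.05))
E
python3 -m creep '[[0,0,0,0.27,0],[0,0,0,0.54,0],[0,0,0,0.8,-0.1],[0,0.2,-0.25,0.8,-0.2],[0,0.4,-0.5,0.8,-0.3],[0,0.6,-0.75,0.8,-0.4],[0,0.8,-1,0.8,-0.5],[0,0.8,-1,0.8,-0.6],[0,0.8,-1,0.8,-0.7],[0,0.8,-1,0.8,-0.8]]'
```

```text
[0.4868 0.218  0.012 ] [ 0.4929 -0.2718  0.012 ]
cap end [0.4873 0.0288 0.031 ] base [ 0.4903 -0.0932  0.031 ]
stand_b cap [ 0.487 -0.158  0.093] mug handle [ 0.7086 -0.092   0.05  ]
t: 0.93
tcp_pos: [0.269, 0.4809, 0.3139]
tcp_rot: [1.609, 2.697, -0.001]
contact_force: [-1.0, 0.6, 0.2]
opening: 0.001
finger_force: 0.0
```

```bash
python3 -m creep '[[0,0.25,-0.25,0,-0.1],[0,0.5,-0.5,0,-0.2],[0,0.7,-0.7,0,-0.3],[0,0.9,-0.9,0,-0.4],[0,0.9,-1,0,-0.47],[0,0.9,-1,0,-0.47],[0,0.9,-1,0,-0.47],[0,0.9,-1,0,-0.47],[0,0.9,-1,0,-0.47],[0,0.9,-1,0,-0.47]]'
python3 -m creep '[[0,0.2,-0.25,0,0],[0,0.4,-0.5,0,0],[0,0.6,-0.7,0,0],[0,0.8,-0.9,0,0],[0,1,-1,0,0],[0,1,-1,0,0],[0,1,-1,0,0],[0,1,-1,0,0],[0,1,-1,0,0],[0,1,-1,0,0]]'
python3 -m creep '[[0,0.2,-0.25,0,0],[0,0.4,-0.5,0,0],[0,0.5,-0.7,0,0],[0,0.5,-0.9,0,0],[0,0.5,-1,0,0],[0,0.5,-1,0,0],[0,0.5,-1,0,0],[0,0.5,-1,0,0],[0,0.5,-1,0,0],[0,0.5,-1,0,0]]'
```

```text
t: 1.77
tcp_pos: [0.4005, 0.3347, 0.3138]
tcp_rot: [-2.203, -2.239, 0.0]
contact_force: [0.4, -0.4, -0.1]
opening: -0.001
finger_force: 0.0
t: 2.6
tcp_pos: [0.5504, 0.1856, 0.314]
tcp_rot: [-2.202, -2.24, -0.0]
contact_force: [-0.3, 0.2, 0.2]
opening: -0.002
finger_force: 0.0
t: 3.43
tcp_pos: [0.6265, 0.0358, 0.3141]
tcp_rot: [-2.202, -2.24, -0.001]
contact_force: [0.1, 0.2, -0.8]
opening: -0.002
finger_force: 0.0
```

```bash
python3 -m creep '[[0,0.02,-0.23,0,0],[0,0.02,-0.23,-0.25,0],[0,0.02,-0.23,-0.5,0],[0,0.02,-0.23,-0.75,0],[0,0.02,-0.23,-0.95,0],[0,0.02,-0.23,-0.95,0],[0,0.02,-0.23,-0.95,0],[0,0.02,-0.23,-0.95,0],[0,0.02,-0.23,-0.95,0],[0,0.02,-0.23,-0.95,0]]'
python3 -m creep '[[0,-0.05,0.03,0,0],[0,-0.1,0.06,0,0],[0,-0.14,0.09,0,0],[0,-0.18,0.11,0,0],[0,-0.23,0.13,0,0],[0,-0.28,0.15,0,0],[0,-0.33,0.17,0,0],[0,-0.38,0.2,0,0],[0,-0.43,0.22,0,0],[0,-0.49,0.25,0,0]]'
```

```text
t: 4.27
tcp_pos: [0.6317, -0.001, 0.1743]
tcp_rot: [2.204, 2.234, 0.006]
contact_force: [-0.1, 0.6, 0.5]
opening: -0.006
finger_force: 0.0
t: 5.1
tcp_pos: [0.5563, 0.0363, 0.1718]
tcp_rot: [2.206, 2.235, 0.002]
contact_force: [4.9, -0.3, -1.3]
opening: -0.0
finger_force: 1.4
```

```bash
python3 -m creep '[[0,-0.07,0.05,0,0],[0,-0.13,0.11,0,0],[0,-0.19,0.17,0,0],[0,-0.25,0.23,0,0],[0,-0.31,0.29,0,0],[0,-0.36,0.36,0,0],[0,-0.41,0.44,0,0],[0,-0.45,0.51,0,0],[0,-0.48,0.58,0,0],[0,-0.51,0.66,0,0]]'
python3 -m creep '[[0,-0.02,0.07,0,0],[0,-0.03,0.14,0,0],[0,-0.04,0.21,0,0],[0,-0.05,0.28,0,0],[0,-0.05,0.35,0,0],[0,-0.05,0.42,0,0],[0,-0.04,0.49,0,0],[0,-0.03,0.56,0,0],[0,-0.02,0.63,0,0],[0,-0.01,0.7,0,0]]'
```

```text
t: 5.93
tcp_pos: [0.4787, 0.1354, 0.1713]
tcp_rot: [2.207, 2.236, -0.002]
contact_force: [2.7, -2.4, -0.6]
opening: -0.002
finger_force: 1.4
t: 6.77
tcp_pos: [0.4783, 0.241, 0.1714]
tcp_rot: [-2.207, -2.236, 0.001]
contact_force: [1.4, -4.2, -0.2]
opening: 0.0
finger_force: 1.4
```

Run:
```python
from h import *
im=snap("top","t2.png")[130:260,200:360]
cv2.imwrite("pics/t2c.png",cv2.resize(im[...,::-1],None,fx=4,fy=4,interpolation=cv2.INTER_CUBIC))
```

```text
(no output)
```

View pics/t2c.png

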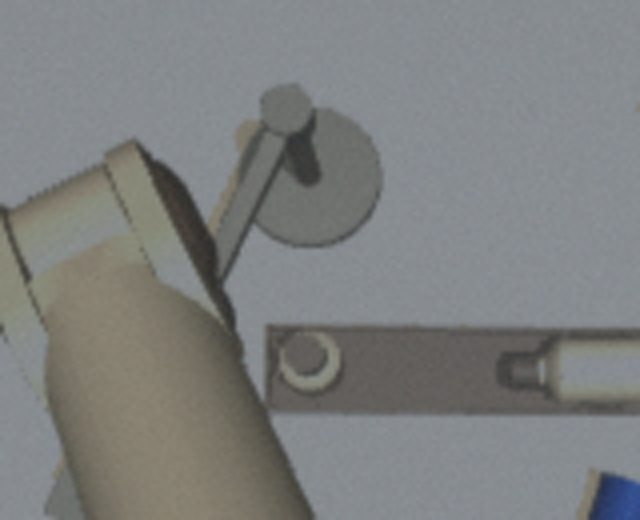

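The lamp has swung clear of the lane and needs only the last few degrees to its stop. I'll creep there in small steps.

```bash
python3 -m creep '[[0,0.01,0.02,0,0],[0,0.01,0.04,0,0],[0,0.02,0.06,0,0],[0,0.03,0.08,0,0],[0,0.04,0.1,0,0],[0,0.05,0.12,0,0],[0,0.05,0.14,0,0],[0,0.06,0.16,0,0],[0,0.06,0.17,0,0],[0,0.06,0.17,0,0]]'
```

```text
t: 7.65
tcp_pos: [0.484, 0.2567, 0.1707]
tcp_rot: [2.21, 2.229, -0.024]
contact_force: [-12.5, -21.0, 15.0]
opening: -0.002
finger_force: 12.3
```

```bash
python3 -m creep '[[0,-0.02,-0.06,0,0],[0,-0.04,-0.14,0,0],[0,-0.08,-0.3,0,0],[0,-0.1,-0.4,0.2,0],[0,-0.1,-0.5,0.4,0],[0,-0.1,-0.7,0.6,0],[0,-0.1,-0.9,0.8,0],[0,-0.1,-1,0.8,0],[0,-0.1,-1,0.8,0],[0,-0.1,-1,0.8,0]]'
python3 - <<'E'
from h import *
im=snap("top","t3.png")[130:260,190:370]
cv2.imwrite("pics/t3c.png",cv2.resize(im[...,::-1],None,fx=4,fy=4,interpolation=cv2.INTER_CUBIC))
E
```

```text
t: 8.48
tcp_pos: [0.4731, 0.1153, 0.2923]
tcp_rot: [2.209, 2.233, 0.005]
contact_force: [0.0, 0.4, -0.2]
opening: 0.002
finger_force: 0.0
```

View pics/t3c.png

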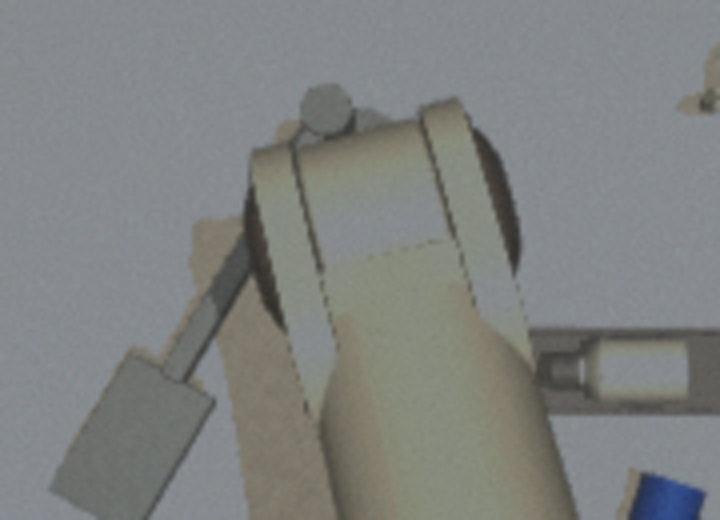

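The lamp's panel is now well to the left of the lane. The force jumped to 25 N along the bar's normal, so it's at the stop. Next I'll take an intensity profile along the bottle to refine its position.

Run:
```python
from h import *
g=cv2.imread("pics/t1.png",0).astype(float)
print("along",[(318+i,int(x)) for i,x in enumerate(g[221:225,318:370].mean(0))])
print("body rows",[(210+i,int(x)) for i,x in enumerate(g[210:237,345:358].mean(1))])
print("cap rows",[(214+i,int(x)) for i,x in enumerate(g[214:232,327:332].mean(1))])
p=ray("top",271.2,156.8,.215);e=ray("top",190+174/4,130+368/4,.212);d=e-p
print(p,e,np.hypot(*d[:2]),np.degrees(np.arctan2(d[1],d[0])))
```

```text
along [(318, 92), (319, 93), (320, 92), (321, 93), (322, 92), (323, 91), (324, 71), (325, 68), (326, 68), (327, 69), (328, 85), (329, 87), (330, 88), (331, 86), (332, 88), (333, 89), (334, 100), (335, 128), (336, 105), (337, 100), (338, 109), (339, 119), (340, 130), (341, 136), (342, 137), (343, 136), (344, 136), (345, 137), (346, 136), (347, 137), (348, 137), (349, 137), (350, 137), (351, 137), (352, 138), (353, 137), (354, 139), (355, 137), (356, 137), (357, 137), (358, 137), (359, 136), (360, 137), (361, 133), (362, 99), (363, 92), (364, 92), (365, 91), (366, 91), (367, 92), (368, 93), (369, 91)]
body rows [(210, 107), (211, 104), (212, 80), (213, 69), (214, 75), (215, 99), (216, 120), (217, 132), (218, 135), (219, 136), (220, 137), (221, 137), (222, 137), (223, 136), (224, 137), (225, 137), (226, 135), (227, 133), (228, 125), (229, 108), (230, 90), (231, 82), (232, 84), (233, 97), (234, 133), (235, 137), (236, 137)]
cap rows [(214, 92), (215, 93), (216, 92), (217, 87), (218, 65), (219, 69), (220, 75), (221, 81), (222, 87), (223, 86), (224, 78), (225, 73), (226, 68), (227, 76), (228, 92), (229, 95), (230, 93), (231, 92)]
[0.654  0.1906 0.215 ] [0.4637 0.2897 0.212 ] 0.21455745151357483 152.4914513367933
```

The cap proper spans columns 328–334.7 (darker pixels left of 328 are shadow), and the base edge is at 361.6. That gives a length of about 109 mm, which fits. I'll come down with the fingers half open over the outer end of the cap.

```bash
python3 -m creep '[[0.53,0.1,-0.2,0,0],[0.53,0.1,-0.4,0,0],[0.53,0.1,-0.6,0,0],[0.53,0.1,-0.67,-0.2,0],[0.53,0.1,-0.67,-0.45,0],[0.53,0.1,-0.67,-0.7,0],[0.53,0.1,-0.67,-0.9,0],[0.53,0.1,-0.67,-1,0],[0.53,0.1,-0.67,-1,0],[0.53,0.1,-0.67,-1,0]]' 20
python3 -m creep '[[0.53,0,0,-0.1,0],[0.53,0,0,-0.2,0],[0.53,0,0,-0.3,0],[0.53,0,0,-0.35,0],[0.53,0,0,-0.4,0],[0.53,0,0,-0.4,0],[0.53,0,0,-0.4,0],[0.53,0,0,-0.4,0],[0.53,0,0,-0.4,0],[0.53,0,0,-0.4,0]]'
python3 - <<'E'
from h import *
print(env.sense()["tcp_pos"])
im=snap("side","s4.png")[190:320,220:360]
cv2.imwrite("pics/s4c.png",cv2.resize(im[...,::-1],None,fx=4.5,fy=4.5,interpolation=cv2.INTER_CUBIC))
E
```

```text
t: 9.37
tcp_pos: [0.4863, 0.0165, 0.1402]
tcp_rot: [-2.203, -2.237, 0.004]
contact_force: [-0.1, 0.2, 0.6]
opening: 0.533
finger_force: 0.0
t: 10.2
tcp_pos: [0.4879, 0.0153, 0.0822]
tcp_rot: [2.206, 2.235, 0.002]
contact_force: [0.1, 0.6, -0.2]
opening: 0.53
finger_force: 0.0
[0.48786788 0.01526222 0.08217921]
```

View pics/s4c.png

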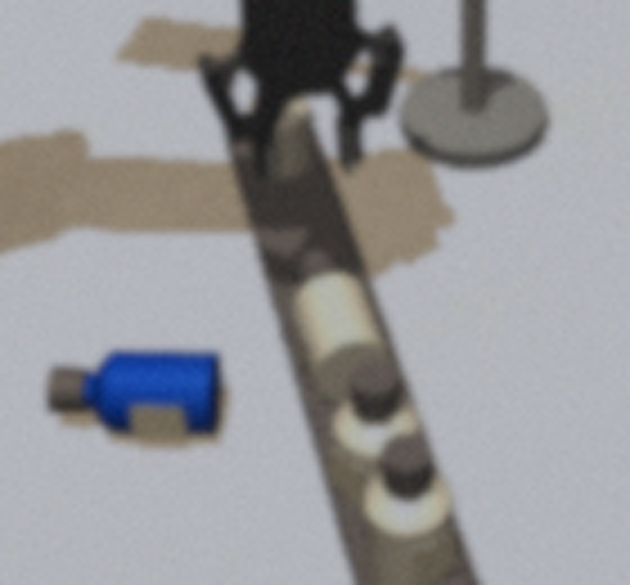

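The fingers straddle the line of the cap (cap at crop (310,262), fingertips at (262,170) and (350,160)). I'll go down and close.

```bash
python3 -c "
from h import *
p=proj('side',[.488,.007,.031]);print((p-[220,190])*4.5)"
python3 -m creep '[[0.53,0,0,-0.15,0],[0.53,0,0,-0.25,0],[0.53,0,0,-0.35,0],[0.53,0,0,-0.42,0],[0.53,0,0,-0.47,0],[0.53,0,0,-0.47,0],[0.25,0,0,-0.47,0],[0.25,0,0,-0.47,0],[0.1,0,0,-0.47,0],[0.1,0,0,-0.47,0]]' 20
```

```text
[319.05 276.75]
t: 11.08
tcp_pos: [0.4879, 0.0153, 0.0117]
tcp_rot: [2.206, 2.235, 0.002]
contact_force: [-0.3, -0.3, 0.2]
opening: 0.1
finger_force: 0.0
```

The fingers closed past 30 mm, so the cap isn't between them. I'll look at it.

Run:
```python
from h import *
im=snap("side","s5.png")[200:310,240:350]
im2=snap("top","t5.png")[190:250,260:400]
a=cv2.resize(im[...,::-1],(480,480),interpolation=cv2.INTER_CUBIC)
b=cv2.resize(im2[...,::-1],None,fx=2.2,fy=2.2,interpolation=cv2.INTER_CUBIC)
c=np.zeros((480,480+b.shape[1],3),np.uint8);c[:,:480]=a;c[:b.shape[0],480:]=b
cv2.imwrite("pics/c5.png",c)
```

```text
(no output)
```

View pics/c5.png

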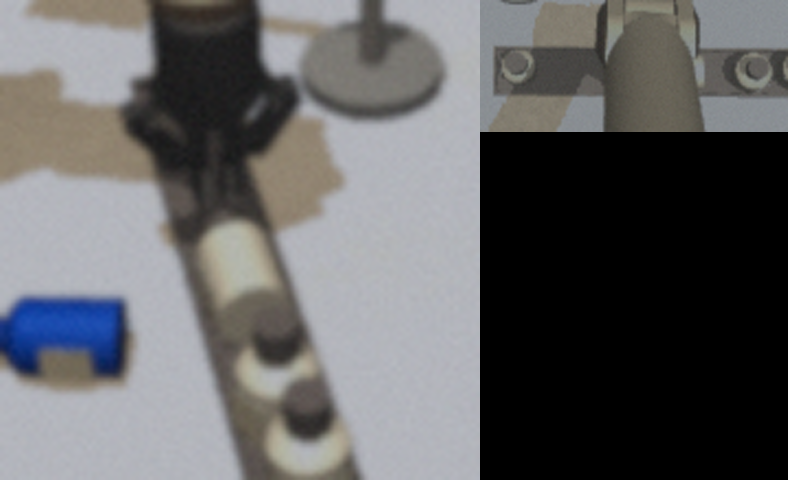

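Run:
```python
from h import *
s=env.sense();print(s["tcp_pos"],s["opening"],s["finger_force"])
im=cv2.imread("pics/s1.png");im5=cv2.imread("pics/s5.png")
for k in (im,im5):
  for y in (-.09,-.022,-.004,.019): cv2.circle(k,(0,0),1,(0,0,0),1)
a=[cv2.resize(k[235:285,270:320],(400,400),interpolation=cv2.INTER_CUBIC) for k in (im,im5)]
for y,z in ((-.09,.058),(-.022,.058),(-.004,.046),(.019,.046),(.019,.016)):
  p=(proj("side",[.488,y,z])-[270,235])*8;print(y,z,p)
  cv2.circle(a[0],tuple(int(q) for q in p),3,(0,0,255),-1)
for dy in(-.011,.011):
  p=(proj("side",[.488,.0153+dy,.0117])-[270,235])*8;print("tip",p)
  cv2.circle(a[1],tuple(int(q) for q in p),3,(0,0,255),-1)
cv2.imwrite("pics/c6.png",np.hstack(a))
```

```text
[0.48771202 0.01528192 0.01153395] 0.09948215364018445 0.0
-0.09 0.058 [216.  248.8]
-0.022 0.058 [178.4 128.8]
-0.004 0.046 [170.4 121.6]
0.019 0.046 [159.2  84. ]
0.019 0.016 [162.4 140. ]
tip [170.4 172. ]
tip [159.2 136. ]
```

View pics/c6.png

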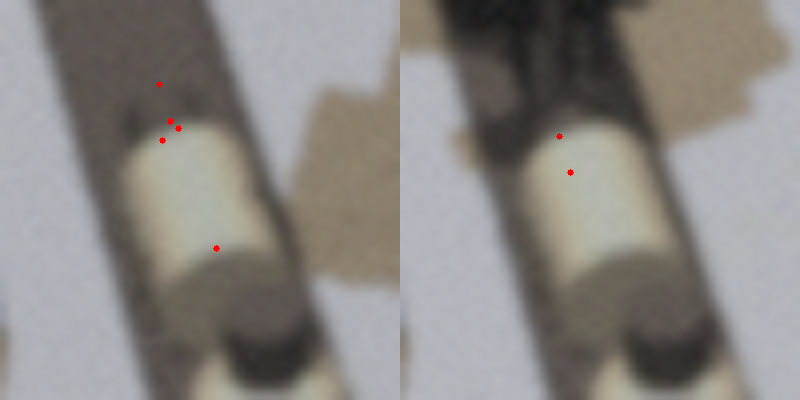

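```bash
python3 -m creep '[[0.53,0,0,0,0],[0.53,0,0,0,0],[0.53,0,0,0,0],[0.53,0.02,-0.04,0,0],[0.53,0.02,-0.08,0,0],[0.53,0.02,-0.08,0,0],[0.25,0.02,-0.08,0,0],[0.25,0.02,-0.08,0,0],[0.25,0.02,-0.08,0,0],[0.25,0.02,-0.08,0,0]]' 20
```

```text
t: 12.02
tcp_pos: [0.4902, 0.0034, 0.011]
tcp_rot: [-2.207, -2.236, -0.0]
contact_force: [-1.1, -0.3, -0.2]
opening: 0.248
finger_force: 0.0
```

Run:
```python
from h import *
im=snap("side","s6.png")
def f(k,x0,y0,w,h,s):return cv2.resize(cv2.convertScaleAbs(cv2.LUT(k[y0:y0+h,x0:x0+w],(255*(np.arange(256)/255)**.5).astype(np.uint8)),alpha=1.1),None,fx=s,fy=s,interpolation=cv2.INTER_CUBIC)
a=f(im[...,::-1],255,205,65,75,7.5)
cv2.imwrite("pics/c7.png",a);print(a.shape)
```

```text
(562, 488, 3)
```

View pics/c7.png

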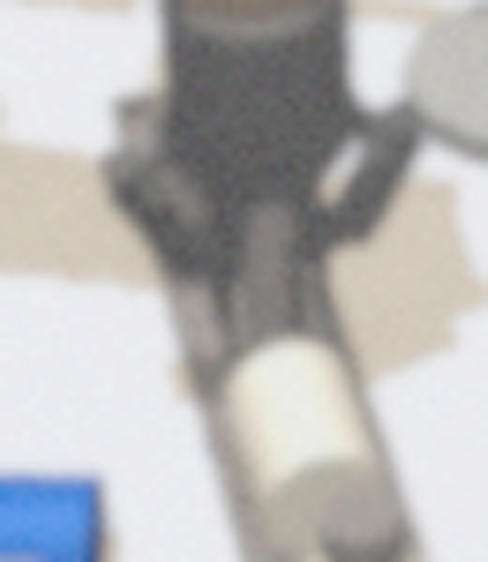

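The gap between the fingers looks about 25–28 mm wide, so this may be just short of touching. I'll close further here as a test by feel.

```bash
python3 -m creep '[[0.2,0,0,0,0],[0.2,0,0,0,0],[0.15,0,0,0,0],[0.15,0,0,0,0],[0.1,0,0,0,0],[0.1,0,0,0,0],[0.1,0,0,0,0],[0.1,0,0,0,0],[0.1,0,0,0,0],[0.1,0,0,0,0]]' 20
```

```text
t: 12.9
tcp_pos: [0.4903, 0.0032, 0.011]
tcp_rot: [-2.207, -2.236, -0.0]
contact_force: [0.5, -0.4, 0.6]
opening: 0.104
finger_force: 0.0
```

Run:
```python
from h import *
for p in ([.49,-.035,.084],[.49,.0034,.084],[.49,.0034,.046],[.49,.0034,.0117],[.51,-.0076,.0117]):print(p,proj("side",p))
cv2.imwrite("pics/s7.png",vision.get_image("side")[...,::-1])
for f in("s1","s6","s7"):
  g=cv2.imread(f"pics/{f}.png",0)
  for r in (228,236,242,246,249): print(f,r,g[r,276:306].tolist())
```

```text
[0.49, -0.035, 0.084] [293.5 247.4]
[0.49, 0.0034, 0.084] [290.9 239.4]
[0.49, 0.0034, 0.046] [291.5 248.6]
[0.49, 0.0034, 0.0117] [292.  256.6]
[0.51, -0.0076, 0.0117] [298.8 257.7]
s1 228 [89, 89, 93, 98, 99, 98, 102, 99, 97, 89, 87, 85, 87, 87, 84, 82, 77, 74, 74, 76, 76, 73, 79, 80, 82, 85, 84, 89, 90, 90]
s1 236 [91, 86, 87, 86, 86, 86, 86, 84, 86, 87, 85, 87, 84, 85, 88, 88, 85, 85, 82, 89, 124, 159, 173, 176, 178, 177, 181, 178, 178, 174]
s1 242 [127, 95, 85, 86, 85, 85, 83, 88, 85, 82, 86, 87, 87, 87, 86, 88, 87, 81, 84, 82, 82, 91, 121, 155, 169, 178, 178, 177, 176, 180]
s1 246 [161, 127, 95, 85, 85, 85, 83, 86, 86, 83, 84, 83, 86, 84, 84, 81, 78, 76, 79, 80, 84, 84, 86, 106, 140, 166, 177, 178, 178, 177]
s1 249 [170, 159, 126, 94, 85, 85, 89, 84, 81, 74, 67, 73, 80, 82, 84, 84, 85, 87, 82, 87, 90, 86, 84, 82, 97, 137, 165, 174, 178, 176]
s6 228 [49, 51, 49, 40, 33, 30, 27, 28, 27, 32, 27, 27, 28, 29, 29, 27, 27, 31, 28, 29, 31, 48, 80, 115, 113, 93, 54, 39, 35, 34]
s6 236 [27, 31, 30, 29, 32, 34, 34, 29, 30, 30, 29, 36, 47, 51, 55, 53, 53, 49, 39, 29, 27, 31, 32, 32, 35, 46
[... 388 characters left out ...]
 55, 54, 69, 97, 120, 131, 130, 128]
s7 228 [44, 47, 45, 36, 33, 29, 30, 25, 27, 30, 28, 31, 29, 30, 31, 29, 31, 32, 33, 28, 34, 43, 58, 71, 60, 46, 36, 29, 34, 35]
s7 236 [33, 26, 27, 30, 27, 28, 30, 29, 29, 27, 30, 29, 35, 42, 47, 43, 39, 33, 28, 27, 30, 32, 35, 35, 34, 45, 62, 89, 113, 129]
s7 242 [98, 74, 57, 54, 48, 50, 46, 46, 44, 38, 33, 35, 48, 53, 48, 41, 37, 46, 51, 45, 38, 54, 84, 111, 128, 132, 136, 135, 134, 135]
s7 246 [166, 128, 96, 88, 82, 87, 86, 85, 78, 62, 46, 45, 56, 58, 55, 47, 43, 46, 54, 48, 39, 48, 56, 73, 103, 119, 128, 131, 134, 130]
s7 249 [178, 159, 126, 95, 85, 84, 87, 85, 82, 67, 52, 48, 55, 61, 58, 63, 66, 66, 72, 71, 65, 63, 57, 53, 66, 93, 117, 129, 129, 129]
```

Run:
```python
from h import *
g=cv2.imread("pics/s4.png",0)
for c in range(274,302,2): print(c,g[216:246,c].tolist())
for dx in(-.027,.027):
  for z in(.082,.1,.12):print(dx,z,proj("side",[.488+dx,.0153,z]))
```

```text
274 [46, 34, 31, 32, 45, 59, 77, 79, 72, 61, 55, 54, 54, 53, 56, 57, 65, 71, 77, 91, 100, 104, 111, 116, 124, 145, 167, 181, 178, 180]
276 [36, 33, 34, 29, 33, 40, 47, 49, 50, 50, 44, 45, 51, 50, 54, 54, 54, 55, 53, 54, 60, 58, 61, 72, 86, 104, 124, 136, 143, 158]
278 [32, 29, 27, 29, 28, 29, 34, 37, 39, 39, 37, 40, 39, 47, 52, 53, 52, 52, 54, 57, 54, 54, 52, 58, 68, 79, 87, 85, 80, 78]
280 [31, 39, 42, 45, 45, 51, 51, 62, 61, 64, 65, 62, 64, 59, 58, 56, 57, 54, 55, 56, 55, 52, 54, 56, 63, 80, 86, 87, 84, 74]
282 [80, 89, 89, 80, 78, 76, 79, 74, 75, 73, 75, 76, 74, 69, 59, 55, 55, 54, 52, 53, 56, 53, 54, 57, 65, 76, 86, 87, 85, 79]
284 [109, 103, 93, 85, 82, 82, 84, 82, 83, 84, 84, 83, 78, 66, 59, 55, 55, 55, 55, 57, 55, 52, 54, 58, 66, 78, 88, 85, 87, 81]
286 [102, 89, 79, 73, 73, 76, 78, 76, 76, 75, 76, 78, 69, 61, 55, 56, 54, 53, 55, 53, 53, 55, 55, 55, 68, 79, 82, 82, 77, 72]
288 [100, 85, 77, 68, 69, 69, 63, 67, 67, 67, 64, 63, 60, 55, 55, 56, 52, 54, 54, 54, 54, 54, 53, 56, 61, 63, 65, 59, 58, 64]
290 [156, 155, 143, 130, 113, 101, 83, 73, 62, 58, 54, 51, 56, 54, 56, 53, 51, 56
[... 197 characters left out ...]
, 127, 131, 135, 140, 140, 142, 138, 122, 116, 116, 113, 103, 95, 86, 78, 62, 55, 54, 54, 54, 57, 54, 54, 53, 53, 54, 57, 55]
296 [44, 41, 52, 53, 58, 60, 57, 59, 62, 60, 74, 93, 111, 125, 132, 129, 122, 115, 109, 96, 85, 78, 70, 63, 52, 55, 53, 53, 53, 55]
298 [32, 32, 41, 50, 50, 52, 51, 53, 53, 65, 84, 102, 115, 127, 135, 134, 134, 134, 136, 132, 129, 126, 124, 115, 105, 98, 85, 72, 64, 59]
300 [70, 98, 113, 123, 125, 122, 116, 104, 91, 99, 114, 124, 133, 135, 135, 135, 135, 135, 134, 135, 134, 136, 133, 134, 134, 129, 128, 122, 117, 108]
-0.027 0.082 [281.1 239.1]
-0.027 0.1 [280.7 234.6]
-0.027 0.12 [280.3 229.6]
0.027 0.082 [298.  236.1]
0.027 0.1 [297.8 231.7]
0.027 0.12 [297.5 226.7]
```

The side view shows the fingertip at row 226, which puts it about 35 mm above the reported TCP height. Lateral position agrees with the lamp contact, so the fingers were closing just above the cap. I'll go lower in guarded steps.

```bash
python3 -m creep '[[0.53,0,0,0.05,0],[0.53,0,0.04,0.05,0],[0.53,0,0.07,0.05,0],[0.53,0,0.07,0.03,0],[0.53,0,0.07,0,0],[0.53,0,0.07,-0.03,0],[0.53,0,0.07,-0.06,0],[0.53,0,0.07,-0.09,0],[0.53,0,0.07,-0.1,0],[0.53,0,0.07,-0.1,0]]' 20
python3 -m creep '[[0.53,0,0,-0.02,0],[0.53,0,0,-0.04,0],[0.53,0,0,-0.06,0],[0.53,0,0,-0.06,0],[0.4,0,0,-0.06,0],[0.3,0,0,-0.06,0],[0.2,0,0,-0.06,0],[0.2,0,0,-0.06,0],[0.2,0,0,-0.06,0],[0.2,0,0,-0.06,0]]' 20
```

```text
t: 13.78
tcp_pos: [0.4896, 0.0135, -0.0047]
tcp_rot: [-2.207, -2.235, 0.002]
contact_force: [0.0, 0.5, -0.2]
opening: 0.532
finger_force: 0.0
t: 14.62
tcp_pos: [0.4903, 0.0137, -0.0129]
tcp_rot: [2.207, 2.236, 0.0]
contact_force: [-0.4, -0.3, -0.2]
opening: 0.338
finger_force: 22.9
```

Gripped at 29 mm, which is the cap's diameter. Now I'll lift along an arc so the bottle swings upright.

```bash
python3 -m creep '[[0.2,0,-0.02,0.06,0],[0.2,0,-0.04,0.12,0],[0.2,0,-0.07,0.18,0],[0.2,0,-0.11,0.24,0],[0.2,0,-0.16,0.31,0],[0.2,0,-0.22,0.38,0],[0.2,0,-0.29,0.44,0],[0.2,0,-0.33,0.52,0],[0.2,0,-0.35,0.6,0],[0.2,0,-0.35,0.68,0]]' 20
python3 -m creep '[[0.2,0,0,0,0],[0.2,0,0,0,0],[0.2,0,0,0,0],[0.2,0,0,0,0],[0.2,0,0,0,0],[0.2,0,0,0,0],[0.2,0,0,0,0],[0.2,0,0,0,0],[0.2,0,0,0,0],[0.2,0,0,0,0]]' 20
python3 - <<'E'
from h import *
im=snap("side","s8.png");im=im[190:310,230:350]
g=cv2.LUT(im,(255*(np.arange(256)/255)**.6).astype(np.uint8))
cv2.imwrite("pics/c8.png",cv2.resize(g[...,::-1],None,fx=5,fy=5,interpolation=cv2.INTER_CUBIC))
E
```

```text
t: 15.45
tcp_pos: [0.4901, -0.0412, 0.0903]
tcp_rot: [2.209, 2.232, -0.0]
contact_force: [-0.2, -0.1, -0.4]
opening: 0.336
finger_force: 22.9
t: 16.28
tcp_pos: [0.4902, -0.0387, 0.0889]
tcp_rot: [-2.207, -2.236, 0.0]
contact_force: [-0.8, 0.2, 0.1]
opening: 0.339
finger_force: 22.9
```

View pics/c8.png

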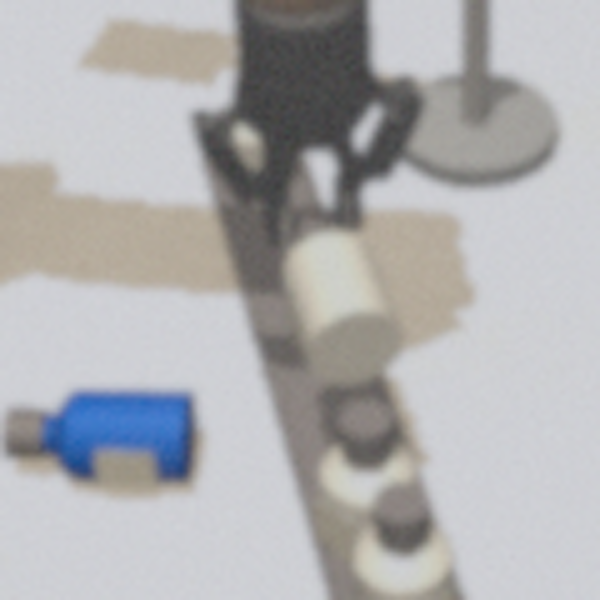

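The bottle is off the floor with its base still pointing towards −y (base disc at crop (350,345)). It hardly turned in the grip. I'll work out the tilt.

```bash
cat >> h.py <<'E'
def whites(f,box):
    im=cv2.imread(f);x0,y0,x1,y1=box;s=im[y0:y1,x0:x1].astype(int)
    return s
def onplane(n,u,v,x):
    K,T=cal(n); d=T[:3,:3]@np.linalg.inv(K)@np.array([u,v,1.]); o=T[:3,3]
    return (o+d*(x-o[0])/d[0]).round(4)
E
python3 - <<'E'
from h import *
gp=np.array([.49,-.0387,.133])
print("grip proj",proj("side",gp))
for L in (.101,):
  for t in range(0,91,10):
    r=np.radians(t);ax=np.array([0,np.cos(r),np.sin(r)])
    b=gp-L*ax; s=gp-(L-.068)*ax
    print(t,"base",(proj("side",b)-[230,190])*5,"body end",(proj("side",s)-[230,190])*5)
E
```

```text
grip proj [293.  235.8]
0 base [353. 343.] body end [327.  264.5]
10 base [353.5 364.5] body end [327.  271.5]
20 base [352.5 381. ] body end [327. 277.]
30 base [350.5 392. ] body end [326.5 281. ]
40 base [347.5 398. ] body end [325.5 283.5]
50 base [343.5 398.5] body end [324.5 284. ]
60 base [339. 394.] body end [323. 283.]
70 base [333.5 385. ] body end [321.5 280.5]
80 base [328. 371.] body end [319.5 276.5]
90 base [322. 354.] body end [317.5 271. ]
```

The projections show the bottle is still level, because the pads hold it too stiffly. It's also close above stand_b, so I'll move it +y and lower it. Then I'll ease the fingers so gravity drops the base.

```bash
python3 -m creep '[[0.2,0,0.1,0,0],[0.2,0,0.25,0,0],[0.2,0,0.4,0,0],[0.2,0,0.5,0,0],[0.2,0,0.5,-0.1,0],[0.2,0,0.5,-0.2,0],[0.2,0,0.5,-0.3,0],[0.2,0,0.5,-0.38,0],[0.3,0,0.5,-0.38,0],[0.32,0,0.5,-0.38,0]]' 20
python3 -m creep '[[0.325,0,0,0,0],[0.325,0,0,0,0],[0.33,0,0,0,0],[0.33,0,0,0,0],[0.333,0,0,0,0],[0.333,0,0,0,0],[0.335,0,0,0,0],[0.335,0,0,0,0],[0.335,0,0,0,0],[0.335,0,0,0,0]]' 20
```

```text
t: 17.17
tcp_pos: [0.4897, 0.0361, 0.0316]
tcp_rot: [-2.206, -2.235, 0.002]
contact_force: [0.7, 0.2, -0.5]
opening: 0.34
finger_force: 22.9
t: 18.0
tcp_pos: [0.4902, 0.0362, 0.032]
tcp_rot: [-2.207, -2.236, 0.0]
contact_force: [-1.1, 0.2, -0.4]
opening: 0.338
finger_force: 22.9
```

```bash
python3 -m creep '[[0.337,0,0,0,0],[0.337,0,0,0,0],[0.338,0,0,0,0],[0.338,0,0,0,0],[0.339,0,0,0,0],[0.339,0,0,0,0],[0.339,0,0,0,0],[0.339,0,0,0,0],[0.339,0,0,0,0],[0.339,0,0,0,0]]' 20
python3 - <<'E'
from h import *
s=env.sense();gp=s["tcp_pos"]+[0,0,.044];print(gp)
im=snap("side","s9.png")
for c in (286,290,294,298): print(c,im[236:275,c].mean(1).astype(int).tolist())
for t in range(0,91,15):
    r=np.radians(t);ax=np.array([0,np.cos(r),np.sin(r)])
    print(t,"base",proj("side",gp-.101*ax),"bodyend",proj("side",gp-.033*ax))
E
```

```text
t: 18.83
tcp_pos: [0.4902, 0.0362, 0.032]
tcp_rot: [-2.207, -2.236, -0.0]
contact_force: [0.5, 0.6, -0.3]
opening: 0.34
finger_force: 21.0
[0.4902451  0.03619854 0.07600182]
286 [103, 135, 158, 166, 166, 163, 157, 159, 155, 150, 145, 140, 136, 130, 124, 111, 108, 101, 93, 89, 85, 84, 85, 84, 84, 82, 79, 80, 83, 86, 88, 87, 85, 89, 85, 86, 87, 93, 99]
290 [161, 176, 175, 179, 179, 177, 175, 174, 176, 175, 177, 174, 170, 171, 166, 155, 138, 114, 104, 96, 99, 96, 99, 96, 96, 90, 79, 65, 56, 53, 56, 56, 61, 67, 73, 79, 86, 88, 83]
294 [154, 165, 170, 173, 175, 177, 175, 175, 175, 178, 179, 177, 176, 167, 147, 118, 101, 96, 96, 96, 96, 96, 96, 96, 95, 97, 92, 76, 62, 54, 53, 52, 54, 52, 57, 70, 84, 87, 86]
298 [126, 127, 129, 132, 133, 141, 148, 153, 155, 160, 163, 165, 164, 154, 126, 104, 97, 99, 97, 98, 96, 99, 96, 99, 97, 95, 81, 66, 60, 54, 53, 53, 51, 55, 63, 71, 83, 86, 81]
0 base [295.7 255.9] bodyend [291.1 241.4]
15 base [295.8 261.5] bodyend [291.2 243.2]
30 base [295.5 265. ] bodyend [291.1 244.5]
45 base [294.7 266.4] bodyend [290.9 245. ]
60 base [293.5 265.5] bodyend [290.5 244.9]
75 base [292.1 262.7] bodyend [290.1 244.1]
90 base [290.5 258.1] bodyend [289.5 242.6]
```

```bash
cat > tilt.py <<'E'
from h import *
import sys
s=env.sense();gp=s["tcp_pos"]+[0,0,.044]
im=snap("side",sys.argv[1]);c=int(round(proj("side",gp-.101*np.array([0,.9,.4]))[0]))
print("gp",gp.round(4),"col",c,im[230:282,c].mean(1).astype(int).tolist())
for t in range(0,91,15):
    r=np.radians(t);ax=np.array([0,np.cos(r),np.sin(r)]);up=np.array([0,-np.sin(r),np.cos(r)])
    b=gp-.101*ax
    print(t,"base top/low edge",proj("side",b+.027*up)[1],proj("side",b-.027*up)[1],"bodyend",proj("side",gp-.033*ax+.027*up)[1],"heel z",(b-.027*up)[2].round(3))
E
python3 -m creep '[[0.34,0,0,0,0],[0.34,0,0,0,0],[0.341,0,0,0,0],[0.341,0,0,0,0],[0.342,0,0,0,0],[0.342,0,0,0,0],[0.342,0,0,0,0],[0.342,0,0,0,0],[0.342,0,0,0,0],[0.342,0,0,0,0]]' 20
python3 tilt.py s10.png
```

```text
t: 19.72
tcp_pos: [0.4903, 0.0362, 0.032]
tcp_rot: [-2.207, -2.236, -0.0]
contact_force: [-0.5, -0.2, -0.4]
opening: 0.339
finger_force: 15.1
gp [0.4903 0.0362 0.076 ] col 296 [54, 50, 49, 56, 68, 100, 132, 147, 153, 157, 161, 164, 168, 168, 170, 173, 172, 176, 171, 160, 136, 109, 100, 97, 98, 96, 98, 96, 98, 99, 96, 94, 87, 73, 58, 56, 53, 52, 55, 55, 60, 66, 81, 83, 85, 83, 84, 84, 92, 111, 129, 146]
0 base top/low edge 249.1 262.4 bodyend 234.7 heel z 0.049
15 base top/low edge 256.7 266.1 bodyend 238.3 heel z 0.024
30 base top/low edge 262.5 267.5 bodyend 241.6 heel z 0.002
45 base top/low edge 266.1 266.6 bodyend 244.3 heel z -0.015
60 base top/low edge 267.5 263.6 bodyend 246.4 heel z -0.025
75 base top/low edge 266.6 258.9 bodyend 247.7 heel z -0.029
90 base top/low edge 263.6 252.8 bodyend 248.1 heel z -0.025
```

The finger stiffness lets me set grip forces below 20 N (15 N now, still level). I'll ease further.

```bash
python3 -m creep '[[0.343,0,0,0,0],[0.343,0,0,0,0],[0.344,0,0,0,0],[0.344,0,0,0,0],[0.345,0,0,0,0],[0.345,0,0,0,0],[0.345,0,0,0,0],[0.345,0,0,0,0],[0.345,0,0,0,0],[0.345,0,0,0,0]]' 20
python3 tilt.py s11.png | head -1
```

```text
t: 20.6
tcp_pos: [0.4903, 0.0362, 0.032]
tcp_rot: [-2.207, -2.236, -0.0]
contact_force: [0.3, 0.6, -1.1]
opening: 0.346
finger_force: 9.4
gp [0.4903 0.0362 0.076 ] col 296 [48, 51, 51, 54, 71, 100, 133, 146, 151, 159, 162, 168, 169, 168, 171, 175, 173, 174, 174, 161, 133, 111, 99, 96, 98, 96, 97, 96, 97, 95, 96, 95, 87, 76, 61, 54, 53, 56, 55, 56, 57, 70, 80, 87, 82, 88, 85, 85, 93, 109, 129, 146]
```

```bash
python3 -m creep '[[0.346,0,0,0,0],[0.346,0,0,0,0],[0.346,0,0,0,0],[0.347,0,0,0,0],[0.347,0,0,0,0],[0.347,0,0,0,0],[0.347,0,0,0,0],[0.347,0,0,0,0],[0.347,0,0,0,0],[0.347,0,0,0,0]]' 20
python3 tilt.py s12.png | head -1
```

```text
t: 21.48
tcp_pos: [0.4903, 0.0363, 0.0321]
tcp_rot: [-2.207, -2.236, -0.0]
contact_force: [-0.9, 0.6, 0.5]
opening: 0.347
finger_force: 6.0
gp [0.4903 0.0363 0.0761] col 296 [47, 54, 49, 50, 62, 74, 79, 72, 71, 77, 101, 135, 151, 159, 160, 163, 167, 168, 173, 173, 173, 173, 176, 175, 177, 179, 179, 177, 181, 180, 180, 165, 142, 99, 71, 64, 65, 62, 58, 57, 64, 77, 82, 86, 87, 82, 83, 85, 93, 108, 130, 148]
```

It drooped to about 30° at 6 N and still holds. I'll keep this soft grip and follow the pivot arc over the heel.

```bash
python3 -m creep '[[0.347,0,-0.02,0.03,0],[0.347,0,-0.04,0.055,0],[0.347,0,-0.07,0.08,0],[0.347,0,-0.1,0.105,0],[0.347,0,-0.13,0.13,0],[0.347,0,-0.17,0.15,0],[0.347,0,-0.21,0.17,0],[0.347,0,-0.25,0.185,0],[0.347,0,-0.29,0.2,0],[0.347,0,-0.29,0.2,0]]' 20
python3 tilt.py s13.png
```

```text
t: 22.37
tcp_pos: [0.4905, -0.0092, 0.0625]
tcp_rot: [2.209, 2.233, 0.0]
contact_force: [-0.6, 0.7, -1.3]
opening: 0.343
finger_force: 5.9
gp [ 0.4905 -0.0092  0.1065] col 298 [46, 48, 51, 53, 52, 53, 64, 78, 95, 103, 103, 107, 127, 149, 163, 165, 170, 170, 170, 172, 173, 176, 177, 176, 178, 178, 178, 180, 179, 178, 182, 179, 181, 180, 180, 168, 135, 93, 69, 65, 63, 68, 73, 76, 76, 69, 58, 51, 59, 77, 97, 115]
0 base top/low edge 251.5 265.3 bodyend 236.4 heel z 0.079
15 base top/low edge 259.3 269.1 bodyend 240.1 heel z 0.054
30 base top/low edge 265.4 270.5 bodyend 243.5 heel z 0.033
45 base top/low edge 269.1 269.5 bodyend 246.4 heel z 0.016
60 base top/low edge 270.5 266.4 bodyend 248.6 heel z 0.005
75 base top/low edge 269.5 261.4 bodyend 249.9 heel z 0.002
90 base top/low edge 266.4 255.0 bodyend 250.2 heel z 0.005
```

```bash
python3 -m creep '[[0.348,0,0,0,0],[0.348,0,0,0,0],[0.348,0,0,0,0],[0.348,0,0,0,0],[0.348,0,0,0,0],[0.348,0,0,0,0],[0.348,0,0,0,0],[0.348,0,0,0,0],[0.348,0,0,0,0],[0.348,0,0,0,0]]' 20
python3 tilt.py s14.png|head -1
```

```text
t: 23.25
tcp_pos: [0.4905, -0.0072, 0.0621]
tcp_rot: [2.207, 2.236, 0.001]
contact_force: [0.1, 0.9, 3.4]
opening: 0.347
finger_force: 4.0
gp [ 0.4905 -0.0072  0.1061] col 298 [45, 48, 50, 50, 51, 59, 69, 87, 99, 104, 103, 95, 103, 120, 142, 158, 161, 153, 140, 136, 133, 135, 137, 139, 139, 140, 139, 139, 141, 141, 145, 149, 148, 146, 148, 148, 149, 152, 150, 139, 118, 84, 74, 72, 79, 73, 64, 61, 65, 79, 98, 115]
```

It now tilts about 60° with the heel on the floor. I'll roll it over the heel the rest of the way.

```bash
python3 -m creep '[[0.348,0,-0.03,0.005,0],[0.348,0,-0.06,0.01,0],[0.348,0,-0.1,0.015,0],[0.348,0,-0.14,0.018,0],[0.348,0,-0.18,0.02,0],[0.348,0,-0.22,0.018,0],[0.348,0,-0.27,0.012,0],[0.348,0,-0.31,0.006,0],[0.348,0,-0.35,0,0],[0.348,0,-0.35,-0.01,0]]' 20
python3 tilt.py s15.png
```

```text
t: 24.13
tcp_pos: [0.4906, -0.0614, 0.0608]
tcp_rot: [2.209, 2.233, 0.0]
contact_force: [-0.6, -0.1, 6.7]
opening: 0.35
finger_force: 4.4
gp [ 0.4906 -0.0614  0.1048] col 302 [86, 75, 55, 39, 28, 33, 32, 32, 30, 30, 35, 46, 47, 48, 46, 48, 53, 59, 71, 83, 95, 103, 106, 109, 125, 146, 151, 150, 134, 113, 91, 77, 72, 73, 75, 75, 77, 75, 74, 81, 82, 85, 88, 88, 89, 84, 84, 71, 59, 49, 48, 50]
0 base top/low edge 264.5 278.5 bodyend 248.3 heel z 0.078
15 base top/low edge 272.5 282.2 bodyend 252.1 heel z 0.053
30 base top/low edge 278.5 283.3 bodyend 255.6 heel z 0.031
45 base top/low edge 282.2 282.0 bodyend 258.6 heel z 0.014
60 base top/low edge 283.3 278.5 bodyend 260.7 heel z 0.004
75 base top/low edge 282.0 273.2 bodyend 262.0 heel z 0.0
90 base top/low edge 278.5 266.4 bodyend 262.2 heel z 0.004
```

The base edge is at row 277 and the body end near row 260. With 6.7 N of upward force, that fits an upright bottle sitting flush. I'll press lightly, ease the fingers open, and check before raising.

```bash
python3 -m creep '[[0.35,0,0,-0.005,0],[0.35,0,0,-0.01,0],[0.352,0,0,-0.01,0],[0.355,0,0,-0.005,0],[0.36,0,0,0,0],[0.37,0,0,0,0],[0.39,0,0,0,0],[0.42,0,0,0,0],[0.46,0,0,0,0],[0.5,0,0,0,0]]' 20
python3 -m creep '[[0.55,0,0,0.03,0],[0.55,0,0,0.08,0],[0.55,0,0,0.16,0],[0.55,0,0,0.25,0],[0.55,0,0,0.4,0],[0.55,0,0,0.6,0],[0.55,0,0,0.8,0],[0.55,0,0,1,0],[0.55,0,0,1,0],[0.55,0,0,1,0]]' 20
python3 -m creep '[[0.55,-0.2,0.25,0,0],[0.55,-0.4,0.5,0,0],[0.55,-0.4,0.75,0,0],[0.55,-0.4,1,0,0],[0.55,-0.4,1,0,0],[0.55,-0.4,1,0,0],[0.55,-0.4,1,0,0],[0.55,-0.4,1,0,0],[0.55,-0.4,1,0,0],[0.55,-0.4,1,0,0]]' 20
```

```text
t: 25.02
tcp_pos: [0.4902, -0.0598, 0.0605]
tcp_rot: [-2.207, -2.236, 0.0]
contact_force: [-0.7, 0.4, 0.5]
opening: 0.504
finger_force: 0.0
t: 25.85
tcp_pos: [0.492, -0.0599, 0.2132]
tcp_rot: [2.204, 2.233, 0.006]
contact_force: [0.0, 0.6, -0.5]
opening: 0.549
finger_force: 0.0
t: 26.68
tcp_pos: [0.4303, 0.0889, 0.2103]
tcp_rot: [-2.21, -2.233, 0.001]
contact_force: [0.8, 0.6, -0.2]
opening: 0.552
finger_force: 0.0
```

Run:
```python
from h import *
im=snap("top","t16.png");sd=snap("side","s16.png")
print("predicted top: cap",proj("top",[.49,-.061,.114]),"base",proj("top",[.49,-.061,.004]),"side cap",proj("side",[.49,-.061,.114]),"base",proj("side",[.49,-.061,.004]))
g=cv2.cvtColor(im,cv2.COLOR_RGB2GRAY);v=g.astype(int)
for r in range(208,236,2): print(r,v[r,338:414].tolist()[::2])
```

```text
predicted top: cap [354.7 219.2] base [351.1 223.1] side cap [294.9 245.5] base [296.3 272.2]
208 [138, 137, 139, 138, 139, 137, 140, 138, 138, 137, 138, 139, 138, 137, 137, 139, 139, 140, 139, 142, 143, 139, 138, 138, 141, 139, 140, 139, 137, 138, 140, 138, 138, 141, 140, 140, 140, 140]
210 [139, 140, 138, 138, 138, 140, 138, 138, 137, 137, 139, 137, 138, 139, 138, 140, 141, 139, 137, 139, 141, 138, 140, 138, 139, 139, 141, 139, 140, 141, 140, 138, 140, 138, 138, 141, 137, 139]
212 [97, 98, 97, 94, 82, 94, 96, 104, 104, 101, 97, 98, 96, 101, 95, 98, 100, 101, 100, 98, 98, 102, 101, 101, 102, 97, 99, 108, 109, 103, 105, 105, 114, 118, 118, 111, 107, 106]
214 [88, 88, 71, 68, 67, 80, 114, 119, 120, 122, 98, 93, 91, 95, 90, 89, 91, 89, 88, 67, 69, 82, 107, 124, 106, 98, 92, 85, 63, 59, 66, 75, 116, 121, 124, 121, 102, 88]
216 [95, 68, 67, 67, 86, 95, 99, 98, 96, 98, 123, 97, 95, 91, 92, 91, 92, 73, 67, 64, 82, 101, 100, 99, 97, 104, 105, 68, 66, 67, 65, 97, 99, 93, 92, 92, 96, 88]
218 [87, 66, 69, 71, 96, 102, 95, 95, 98, 94, 101, 129, 92, 93, 92, 94, 89, 71, 62, 82, 99, 96, 70, 92, 95
[... 711 characters left out ...]
134, 134, 138, 118]
228 [97, 96, 93, 62, 59, 94, 128, 134, 135, 130, 99, 94, 92, 94, 94, 93, 93, 95, 77, 61, 72, 127, 138, 139, 135, 133, 105, 93, 89, 69, 56, 62, 113, 126, 128, 130, 115, 93]
230 [97, 98, 91, 79, 71, 75, 80, 88, 87, 95, 97, 96, 94, 93, 96, 96, 93, 96, 94, 83, 66, 70, 78, 96, 99, 97, 93, 95, 92, 91, 82, 68, 66, 76, 86, 91, 94, 89]
232 [88, 89, 93, 84, 94, 80, 82, 84, 82, 89, 91, 93, 80, 84, 83, 92, 93, 90, 78, 77, 82, 80, 77, 89, 95, 82, 79, 95, 93, 93, 92, 92, 89, 91, 93, 95, 95, 90]
234 [136, 134, 133, 133, 135, 134, 131, 133, 136, 136, 138, 137, 132, 136, 137, 136, 134, 134, 135, 133, 117, 115, 118, 116, 118, 117, 116, 118, 117, 114, 117, 117, 114, 118, 116, 110, 108, 107]
```

The bottle is upright where predicted: its cap is at (354.5, 219.5) against a predicted (354.7, 219.2), and stand_b and stand_c look unchanged. Last, a numeric check of the lamp and the other objects.

Run:
```python
from h import *
a=cv2.imread("pics/t3.png",0).astype(int);b=cv2.imread("pics/t16.png",0).astype(int);o=cv2.imread("pics/t1.png",0).astype(int)
for n,(x0,y0,x1,y1),r in (("panel",(200,215,246,262),a),("mug",(360,130,405,165),o),("jar",(445,160,472,185),o),("stapler",(450,230,485,280),o),("stand_c",(396,208,417,236),o),("stand_b",(376,216,396,232),o),("stand_a",(268,210,290,236),o)):
    print(n,np.abs(b-r)[y0:y1,x0:x1].mean().round(1))
s=env.sense();print(s["t"],s["contact_force"])
```

```text
panel 1.9
mug 1.9
jar 1.8
stapler 1.9
stand_c 1.9
stand_b 1.9
stand_a 29.8
26.7833 [ 0.60406218 -0.76015079  0.00087424]
```

The lamp and the other objects match their earlier pictures; stand_a is hidden by the arm. Before handing in, I'll double-check the lamp's swing angle and stand_a with the arm moved clear.

```bash
python3 -m creep '[[0.55,-0.1,-0.2,0.2,0],[0.55,-0.2,-0.4,0.3,0],[0.55,-0.2,-0.6,0.3,0],[0.55,-0.2,-0.8,0.3,0],[0.55,-0.2,-1,0.3,0],[0.55,-0.2,-1,0.3,0],[0.55,-0.2,-1,0.3,0],[0.55,-0.2,-1,0.3,0],[0.55,-0.2,-1,0.3,0],[0.55,-0.2,-1,0.3,0]]'
python3 - <<'E'
from h import *
im=snap("top","t17.png");b=cv2.cvtColor(im,cv2.COLOR_RGB2GRAY).astype(int);o=cv2.imread("pics/t1.png",0).astype(int)
print("stand_a",np.abs(b-o)[210:236,268:290].mean())
p=ray("top",271.2,156.8,.215)[:2]
for f,(x0,y0,x1,y1) in (("t1",(325,178,385,218)),("t17",(195,205,250,275))):
    g=cv2.imread(f"pics/{f}.png").astype(int)[y0:y1,x0:x1]
    # panel: neutral grey, darker than desk, biggest contour
    v=g.mean(2);m=((v>92)&(v<119)&(np.abs(g[...,2]-g[...,0])<14)).astype(np.uint8)
    m=cv2.morphologyEx(m,cv2.MORPH_OPEN,np.ones((7,7),np.uint8))
    c=max(cv2.findContours(m,0,2)[0],key=cv2.contourArea);r=cv2.minAreaRect(c)
    q=ray("top",r[0][0]+x0,r[0][1]+y0,.212)[:2]-p
    print(f,r,np.hypot(*q),np.degrees(np.arctan2(q[1],q[0])),int(v[v.shape[0]//2,v.shape[1]//2]))
E
```

```text
t: 27.62
tcp_pos: [0.4003, -0.0587, 0.2554]
tcp_rot: [-2.204, -2.238, 0.0]
contact_force: [0.2, 0.8, -0.1]
opening: 0.547
finger_force: 0.0
stand_a 2.050699300699301
t1 ((31.700000762939453, 20.60000228881836), (39.354801177978516, 23.702322006225586), 26.56505012512207) 0.27313339231957706 -115.31724019382108 109
t17 ((27.397058486938477, 35.338233947753906), (25.724788665771484, 41.674156188964844), 30.963754653930664) 0.2734817178533147 152.28244140355795 114
```

The three standing bottles, mug, jar, stapler and lamp haven't moved since. The lamp was pushed until its force rose to about 25 N against the stop, and nothing touches the robot. Handing in.

```bash
python3 -c "
from rig import workorder
print(workorder.close_job())"
```

```text
the job is handed in; nothing more can be done
None
```

I handed the job in: the bottle stands upright in the lane's gap and the lamp arm is swung off the lane, but no verdict came back. I judged the lamp to be at its stop by a push force that jumped from 5 to 25 N; pictures show it turned only about 1.61–1.65 rad, so it passes 1.67 only if it started a little above 0. The other bottles, mug, jar and stapler matched their first pictures, and I didn't check the punch.

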